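# Ready the syringe pump

## Robot

A 6-joint arm with a two-finger parallel gripper is mounted at the origin on a cart in front of the work surface, level with it; the furniture and walls round the work are solid. World frame = base frame: x ahead of the robot, y to its left, z up, the work surface at z = 0. Lengths are in m, angles in rad, forces in N, time in s.
With the tool pointing down it reaches from about 0.35 to 0.85 m from the base axis. Payload 8.1 kg.
Tool frame: the origin (TCP) lies at the very end of the fingers, on their centre line; the grasp point (between the pads) lies robot.grip_point_offset behind it (robot.grip_point_offset is the distance from the TCP to the grasp point, in m); z points along the fingers, y is the line along which they close (so a half turn about z gives the same grasp; the last joint's range is limited). The gripper opens to 93 mm and grips with 3 to 60 N. Pads are 15 mm wide; open, the fingers measure 128 mm over their backs; the gripper's body (75 mm by 188 mm) begins 65 mm behind the grasp point.
Start: joints at [1.034, 0.13, 1.488, -0, 1.523, -0.085], TCP at [0.262, 0.54, 0.219] pointing down, gripper open.
Joint ranges: [-2.96, 2.96], [-0.89, 2.26], [0.02, 2.5], [-1.34, 4.48], [0, 2.73], [-2.66, 2.66]. Speed limits (rad/s): [2.39, 2.39, 2.79, 3.14, 3.14, 3.14].

## Interface

Orientations are given as a rotation vector (axis times angle).
In Python, from plant import robot, eyes gives the robot as it stands. The module is installed in compiled form; this text tells all that it offers.
- The arm moves only by the tool apply_moves, never from a script. Its argument "steps" is one flat list of numbers, 7 for each row, row after row: the shift along the tool's x, y, z in units of 30 mm (1.0 is 30 mm), then the turn, a rotation vector about the tool's x, y, z in units of 6 degrees (1.0 is 6 degrees), then the opening in per cent of the stroke, from 0 (shut) to 100 (fully open). In form: [dx, dy, dz, ax, ay, az, fingers, dx, dy, dz, ax, ay, az, fingers, ...]. A call has 1 to 12 rows; each row shifts and turns the commanded pose from where the row before left it, along the tool's axes as they then stand; what a row does not reach is not made up. A row lasts 1/12 s, in which the tool goes at most 41.7 mm and 7.16 degrees, less where a joint would pass 70% of its speed; a pose out of reach is approached as far as the arm can. A call is refused whole if a number of a shift passes 1 or a number of a turn 1, either way. A call with a gripper value outside its range is refused whole. The fingers move at their own pace and stop on an object; "grip_force" is the grip in N (left out, the last holds). Time passes only in rows, so rows that do not move let the fingers close. It gives the time, the measured TCP pose, the force, the opening and the grip force at its end, in the units of the state.
- robot.read_state(): the state, without advancing time (a new reading comes with each control period).
- eyes.read_camera(name): name is "side" or "top"; returns the picture (480x640x3 uint8, red, green, blue); there is no depth.
- eyes.calibration(name): a dict with "K" (3x3 intrinsics, pixels), "k1" (the pictures are not rectified: a ray, as slopes to the right and down, at radius r is drawn at 1 + k1 r^2 times it, then the intrinsics apply), "R" (3x3) and "t" (3): a world point X has camera coordinates R X + t. Camera axes: x right, y down, z forward; pixel columns grow to the right and rows downward; lengths in m; the calibration is good to about 2 mm. A picture is of the moment at which its call begins. calibration takes no time and is no camera call.
- robot.close_job(): hands the job in; it is judged then, once.
Trained networks look in the newest picture that a camera, given by its name, has taken for a name from the list of things; names that differ only in an ending like _2 or _b are one class to them, and where a whole thing is asked for, a point or a joint stands for the part that bears it (a point fixed in the world has none). Each returns a list of dicts, best first, with "conf" (0 to 1); they miss things now and then, are a little off and sometimes report something else, mostly with a low value. They report only what shows in the picture. A call takes as long as a camera call.
- eyes.search_frame(camera, thing): "rect" ([left, top, width, height] in pixels, round what is visible of it).
- eyes.place_of(camera, thing): "xy" ([column, row] in pixels: a listed point, or the origin of a listed thing).
The state is a dict: "t": time; "q": joint angles; "dq": joint speeds; "joint_torque": joint torques, N m; "tool_pos": TCP position; "orientation": TCP orientation; "force": force on the tool from outside, world axes, zero at the start; "wrist_torque": the same for the moment, N m; "opening": finger opening in m; "gripper_force": force on a finger pad.
Only numpy, scipy, OpenCV 4.12 (cv2) and the standard library are available. Lean on these libraries where they do the work, as an engineer would, in place of code of your own. Each camera call takes 0.05 s, during which the arm holds its last target. There are 200 camera calls.

## Task

Get the syringe pump ready to run. First turn the winged key of the stopcock at the syringe's nozzle in line with the syringe; then flip the cam lever on the pusher block upright to free the block, slide the block up against the end of the plunger so that it just touches without pushing the plunger in, and flip the lever fully down again to lock it there. Leave the things standing round the pump where they are.

Things in the scene. Friction and masses are not known exactly. Their poses are not given: they have to be found in the camera images.
- pump: syringe pump, fixed; white base box, top 50 mm up, x -55..90, y -185..170 mm. Origin on the worktop under the syringe axis; y along the syringe from pusher end to nozzle, z up, x to the rear housing (x 42..90, 95 mm high). Syringe axis at x 0, z 78; barrel 28 mm across, y -7..102. End panel (x -45..37, y 153..165, top z 112) stands 36 mm beyond the stopcock key's axis
- key_grip (a point): middle of the stopcock's key, at pump x 0, y 117, z 113 mm: a grey winged key, a bar 54 mm long, 8 mm thick, z 101..123, at the syringe's nozzle; its wing ends pass 9 mm from the end panel. Wings lie along this point's y, its x is across the thickness, z up. Below it only the stopcock body (top z 92 at the axis, 87 elsewhere)
- key (a joint): angle of the key about the vertical, rad, counter-clockwise from above positive: 0 = wings in line with the syringe = open; at the start it stands across, 0.8 to 1.5. No stop at 0 (limits -1.6, 1.6). Friction about 0.06 Nm; it stays where it is left
- plunger_face (a point): centre of the outer face of the syringe plunger's thumb rest (white disc 32 mm across, facing pump -y), on the syringe axis; axes as the pump's. The plunger resists with about 6 N and then slides in
- plunger (a joint): how far the plunger is pushed in, m (grows towards pump +y)
- pusher_face (a point): centre of the front face (to pump +y) of the pusher block, on the syringe axis, axes as the pump's: white block, 60 (x -28..32) x 32 (y, behind this face) x 40 mm (z 58..98), sliding along pump y. It touches the plunger when this point and plunger_face meet; it starts 35 to 85 mm behind it
- pusher (a joint): position of the pusher block along pump +y, m; 0 = all the way back, at most 0.095. Free, it slides with about 1.5 N and stays where it is left; locked, it holds against 25 N or more
- lever_grip (a point): where to take the cam lever, 52 mm out from its pivot: grey metal arm 10 mm wide (along pump y), 9 mm thick, reaching 70 mm from the pivot, on the front (-x) side of the pusher block. Locked it lies level, pointing to pump -x out over the base's front edge, grip at z 99 mm; free it stands upright. This point's -x points to the lever's tip, y is the pump's y
- lever_pivot (a point): the lever's pivot (axis along pump y), at pump x -38, z 97.4 mm, 16 mm behind the pusher's front face; moves with the pusher
- lever (a joint): angle of the cam lever, rad: 0 = level, locked (stop); 1.57 = upright, free (stop at 1.6). The tip rises from pump -x up to +z. The cam bites below about 0.6; the lever takes about 5 N at the grip; it stays where it is left
- jar_dark: bystander, to be left alone: small clear jar with black lid, 41 mm across, 33 high; origin under its centre, z up
- beaker_50: bystander, to be left alone: small glass beaker, 57 mm across, 60 high; origin under its centre, z up
- jar_powder: bystander, to be left alone: small clear jar with white lid, 47 mm across, 37 high; origin under its centre, z up
- dropper_white: bystander, to be left alone: white dropper bottle with green pointed cap, 31 mm across, 96 high; origin under its centre, z up
- bottle_amber: bystander, to be left alone: brown bottle with black cap, 59 mm across, 112 high; origin under its centre, z up
- tape_white: bystander, to be left alone: roll of white tape lying flat, 65 mm across, 19 high; origin under its centre, z up
- box_orfa: bystander, to be left alone: small white and purple carton, 63 x 93 x 45 mm; origin under its centre, z up
- carton_wipes: fixed obstacle at the left side of the worktop: cardboard box with a tissue carton leaning on it, 192 x 236 mm on plan (x, y), 274 mm high; origin under its centre, z up. Go round or over it

How it is judged:
On the way, in this order (a step that is already met when the one before it is completed fails the run):
1. the stopcock's key is turned in line with the syringe (value of joint key between -0.15 and 0.15 rad), for 0.2 s.
2. the cam lever is raised, freeing the pusher (value of joint lever above 1 rad), for 0.1 s.
3. the pusher touches the plunger (y of plunger_face in the frame of pusher_face below 0.0025 m), for 0.1 s.
4. the lever is down, locking the pusher (value of joint lever below 0.12 rad), for 0.2 s.
At the end, for the whole second after the job is handed in: the key is within 0.15 rad of in line with the syringe, the pusher's face is less than 2.5 mm from the plunger, the lever is down (below 0.12 rad), the pusher is at rest, and the plunger is less than 4 mm from where it started (all of step 1 and y of plunger_face in the frame of pusher_face below 0.0025 m and value of joint lever below 0.12 rad and velocity of joint pusher between -0.005 and 0.005 m/s and distance of plunger_face from where it was at the start of the episode below 0.004 m); the robot touches nothing.
It fails at once if the plunger is pushed in by more than 4 mm (distance of plunger_face from where it was at the start of the episode above 0.004 m).
It fails at once if a bystander is shifted by more than 25 mm or tipped (distance of any of jar_dark, beaker_50, jar_powder, dropper_white, bottle_amber, tape_white, box_orfa from where it was at the start of the episode above 0.025 m or angle between any of jar_dark, beaker_50, jar_powder, dropper_white, bottle_amber, tape_white, box_orfa's own z axis and vertical above 0.5 rad).
It also fails if it takes over 58 s, if anything falls off the work surface, if the arm or the gripper's body presses on something with over 40 N, if the wrist force passes 120 N, or if a joint passes its speed limit or range.

## Working session

There is one attempt and no reset: what is moved stays moved. The work goes in short steps, Python scripts to look and compute and a tool call to move; the robot and the scene stay as the last step left them, time stands still between calls to the robot, and variables do not carry over. Pictures are saved under pics/ and viewed, at most 10 in all, crops included, and the job is handed in when it is done.

Besides the shell and the picture viewer there is one more tool, called after "Call:" as name(argument=value, ...) on one line, values as JSON. apply_moves: Moves the arm, as the interface text tells. Its arguments: {"type":"object","properties":{"steps":{"type":"array"},"grip_force":{"type":"number"}},"required":["steps"]}

```bash
mkdir -p pics; cat > h.py <<'E'
import numpy as np, cv2
from scipy.spatial.transform import Rotation as Rn
from plant import robot, eyes
def proj(c,X):
    k=eyes.calibration(c); p=np.array(k["R"])@np.array(X)+np.array(k["t"]); s=p[:2]/p[2]
    s=s*(1+k["k1"]*(s@s)); K=np.array(k["K"]); return K[:2,:2]@s+K[:2,2]
def ray(c,uv):
    k=eyes.calibration(c);K=np.array(k["K"]);d=np.linalg.inv(K[:2,:2])@(np.array(uv)-K[:2,2]);s=d.copy()
    for _ in range(30): s=d/(1+k["k1"]*(s@s))
    R=np.array(k["R"]); return -R.T@np.array(k["t"]), R.T@np.array([*s,1.])
def atz(c,uv,z):
    o,d=ray(c,uv); return o+d*(z-o[2])/d[2]
def tri(a,b):
    A=np.zeros((3,3));v=np.zeros(3)
    for o,d in (ray("side",a),ray("top",b)):
        d=d/np.linalg.norm(d);P=np.eye(3)-np.outer(d,d);A+=P;v+=P@o
    return np.linalg.solve(A,v)
def snap(c,f):
    im=eyes.read_camera(c); cv2.imwrite(f"pics/{f}.png",im[:,:,::-1]); return im
E
python3 - <<'E'
from h import *
np.set_printoptions(precision=4,suppress=True)
for c in("side","top"):
    snap(c,c+"0"); k=eyes.calibration(c); print(c,-np.array(k["R"]).T@k["t"],np.array(k["R"])[2])
    for n in("pump","key_grip","plunger_face","pusher_face","lever_grip","lever_pivot"):
        print(n,[(np.round(r["xy"],1),round(r["conf"],2)) for r in eyes.place_of(c,n)[:2]])
s=robot.read_state();print(s,robot.grip_point_offset)
E
```

```text
side [ 0.0379 -1.1995  0.9971] [ 0.3137  0.7657 -0.5615]
pump [(array([312.9, 275.1]), 0.94)]
key_grip [(array([340.2, 378.8]), 0.5), (array([308.5, 219.5]), 0.42)]
plunger_face [(array([313. , 258.9]), 0.56)]
pusher_face [(array([314.7, 276.1]), 0.88)]
lever_grip [(array([282.6, 272.8]), 0.64)]
lever_pivot [(array([300.6, 275.4]), 0.46)]
top [0.4244 0.0489 1.3883] [ 0.0869 -0.0153 -0.9961]
pump [(array([331.7, 252.5]), 0.94)]
key_grip [(array([296.6, 238.7]), 0.4)]
plunger_face [(array([372.1, 275.9]), 0.59), (array([345.6, 258.8]), 0.47)]
pusher_face [(array([362.9, 263.2]), 0.66)]
lever_grip [(array([365. , 295.4]), 0.6)]
lever_pivot [(array([370.7, 277.5]), 0.69)]
{'t': 0.7, 'q': array([ 1.0336,  0.1303,  1.4882,  0.    ,  1.523 , -0.0854]), 'dq': array([-0.0003,  0.001 ,  0.0006, -0.0011,  0.0001, -0.0009]), 'joint_torque': array([ -0.0017, -55.9595, -49.1941,   0.0767,   0.0227,  -0.    ]), 'tool_pos': array([0.2619, 0.5398, 0.2187]), 'orientation': array([0.7037, 3.0618, 0.0001]), 'force': array([0.6052, 0.78  , 0.293 ]), 'wrist_torque': array([-0.0212, -0.0358,  0.0216]), 'gripper_force': 0.0, 'opening': 0.093010573575906} 0.0188
```

```bash
python3 - <<'E'
from h import *
for c,(x,y,w,h) in (("top",(220,160,240,180)),("side",(220,170,220,165))):
    im=cv2.imread(f"pics/{c}0.png")[y:y+h,x:x+w]; cv2.imwrite(f"pics/{c}0z.png",cv2.resize(im,(800,600),interpolation=cv2.INTER_CUBIC))
E
```

```text
(no output)
```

View pics/top0.png

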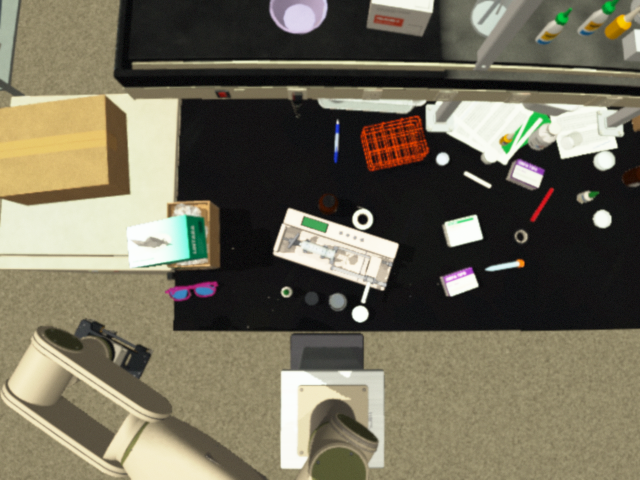

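View pics/top0z.png

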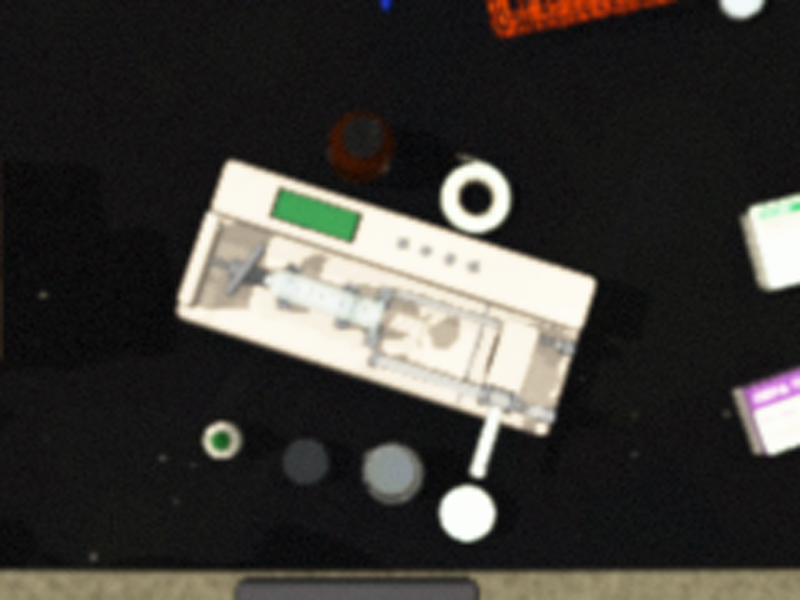

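View pics/side0z.png

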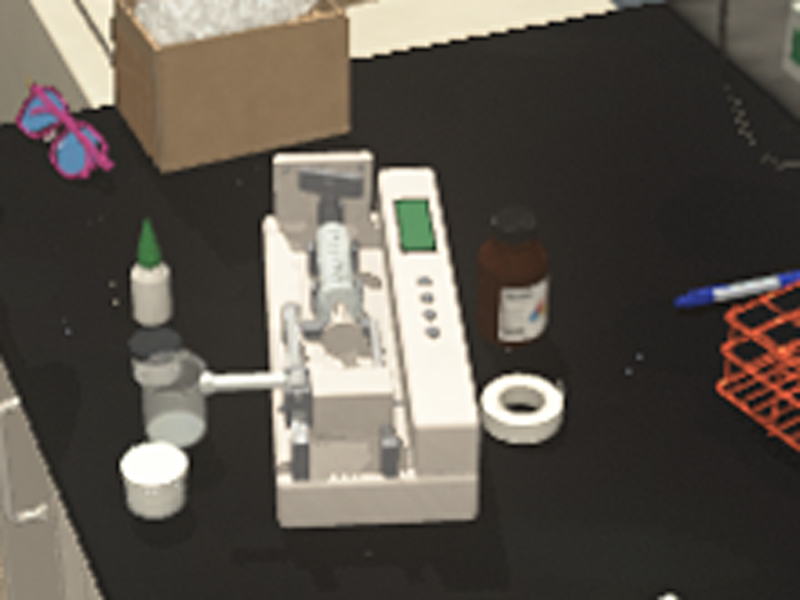

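The top picture shows the pump centred near (335,250), yawed about -15°, nozzle to the left. The key stands across at crop (240,268), and the lever is level at crop (485,440) with its tip near the white-lidded jar. The side crop shows the block at (350,390), and the beaker and jars to its left. I'll fit the pump pose from the corners.

```bash
cat > fit.py <<'E'
from h import *
from scipy.optimize import least_squares
T=[((90,170,95),(230,160)),((90,-185,95),(597,278)),((-55,170,50),(180,318)),((-55,-185,50),(547,435)),((42,-185,95),(583,328))]
S=[((-45,165,112),(273,155)),((37,165,112),(373,152)),((-55,-185,50),(278,487)),((90,-185,50),(477,478)),((42,-185,95),(413,432)),((90,-185,95),(475,425)),((90,170,95),(435,170))]
obs=[("top",p,(220+u/3.3333,160+v/3.3333)) for p,(u,v) in T]+[("side",p,(220+u/3.63636,170+v/3.63636)) for p,(u,v) in S]
def W(q,p):
    p=np.array(p)/1000; c,s=np.cos(q[2]),np.sin(q[2]); return np.array([q[0]+c*p[0]-s*p[1],q[1]+s*p[0]+c*p[1],p[2]])
f=lambda q:np.concatenate([proj(c,W(q,p))-uv for c,p,uv in obs])
r=least_squares(f,[0.42,0.05,-.3],loss="soft_l1"); q=r.x
E
python3 - <<'E'
from fit import *
np.set_printoptions(precision=3,suppress=True)
print(q); print(f(q).reshape(-1,2))
# unknown y by net points
for n,x,z,d in (("plunger_face",0,78,{"side":(313,258.9),"top":(345.6,258.8)}),("pusher_face",0,78,{"side":(314.7,276.1),"top":(362.9,263.2)}),("lever_grip",-90,99,{"side":(282.6,272.8),"top":(365,295.4)}),("lever_pivot",-38,97.4,{"side":(300.6,275.4),"top":(370.7,277.5)})):
    for c,uv in d.items():
        g=least_squares(lambda y:proj(c,W(q,(x,y[0],z)))-uv,[-50.]);print(n,c,g.x,g.fun)
print(W(q,(0,117,113)),proj("top",W(q,(0,117,113))),proj("side",W(q,(0,117,113))))
# key wing ends: crop top (226,290),(258,246)
for a,b,sc,o,c in (((226,290),(262,245),3.3333,(220,160),"top"),((299,183),(362,187),3.63636,(220,170),"side")):
    A,B=[atz(c,(o[0]+p[0]/sc,o[1]+p[1]/sc),.115 if c=="top" else .115) for p in(a,b)]
    d=A-B;ang=np.arctan2(d[1],d[0])-q[2]-np.pi/2;print(c,A,B,(A+B)/2,"key",(ang+np.pi/2)%np.pi-np.pi/2,np.linalg.norm(d))
im={c:cv2.imread(f"pics/{c}0.png") for c in("top","side")}
Z={"top":(300,220,120,90),"side":(270,200,100,75)}
out=[]
for c in im:
    x,y,w,h=Z[c]; k=5 if c=="top" else 6; k=400/w
    z=cv2.resize(im[c][y:y+h,x:x+w],(800,600),interpolation=cv2.INTER_CUBIC)
    for yy in range(-180,1,20):
        p=[tuple(int(v) for v in (proj(c,W(q,(xx,yy,98)))-(x,y))*800/w) for xx in(-28,32)]
        cv2.line(z,p[0],p[1],(0,0,255),1);cv2.putText(z,str(yy),p[1],0,.5,(0,160,0),1)
    cv2.imwrite(f"pics/{c}g.png",z)
for b in("jar_dark","beaker_50","jar_powder","dropper_white","bottle_amber","tape_white"):
    r=eyes.place_of("top",b); 
    if r: print(b,round(r[0]["conf"],2),atz("top",r[0]["xy"],0.0))
E
```

```text
[ 0.509  0.001 -0.315]
[[-0.809 -1.498]
 [ 3.244  0.728]
 [-0.182 -1.461]
 [ 1.098  0.253]
 [ 2.601  1.163]
 [-0.262 -0.707]
 [-0.803 -0.692]
 [-0.725 -0.671]
 [ 0.474 -0.436]
 [-0.007 -0.589]
 [ 1.705  0.616]
 [-0.816 -2.272]]
plunger_face side [-32.574] [ 0.504 -0.051]
plunger_face top [-39.892] [ 0.274 -0.831]
pusher_face side [-110.326] [ 0.545 -0.055]
pusher_face top [-92.77] [-0.116  0.35 ]
lever_grip side [-118.134] [-1.389  0.027]
lever_grip top [-125.511] [-0.255  0.774]
lever_pivot side [-130.041] [ 0.62  -0.042]
lever_pivot top [-125.566] [-0.544  1.651]
[0.545 0.112 0.113] [295.176 240.305] [310.501 219.595]
top [0.525 0.133 0.115] [0.564 0.102 0.115] [0.545 0.117 0.115] key 1.221259117219697 0.049992238994081686
side [0.519 0.114 0.115] [0.565 0.09  0.115] [0.542 0.102 0.115] key 1.3944577808861616 0.0514723564516722
jar_dark 0.56 [0.378 0.07  0.   ]
beaker_50 0.56 [ 0.362 -0.007  0.   ]
jar_powder 0.56 [ 0.335 -0.083  0.   ]
dropper_white 0.5 [0.391 0.137 0.   ]
bottle_amber 0.89 [0.668 0.016 0.   ]
tape_white 0.63 [ 0.632 -0.083  0.   ]
```

View pics/topg.png

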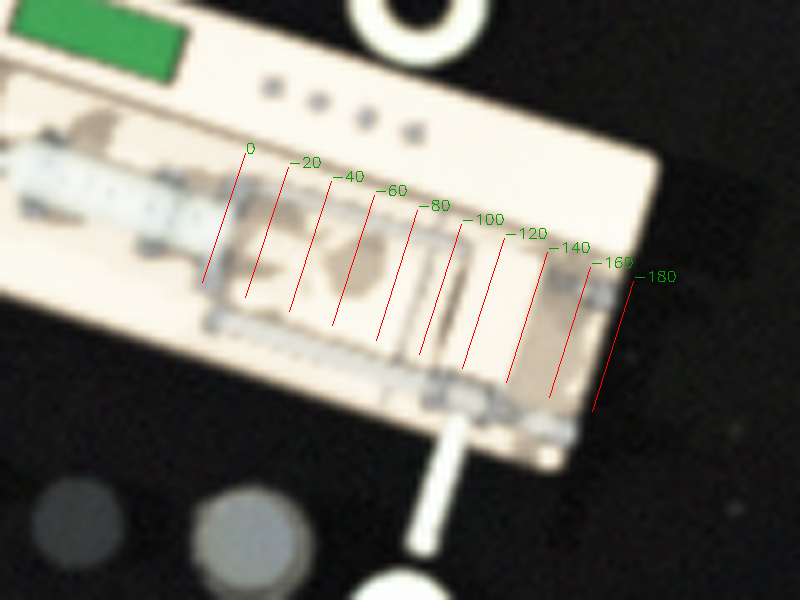

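View pics/sideg.png

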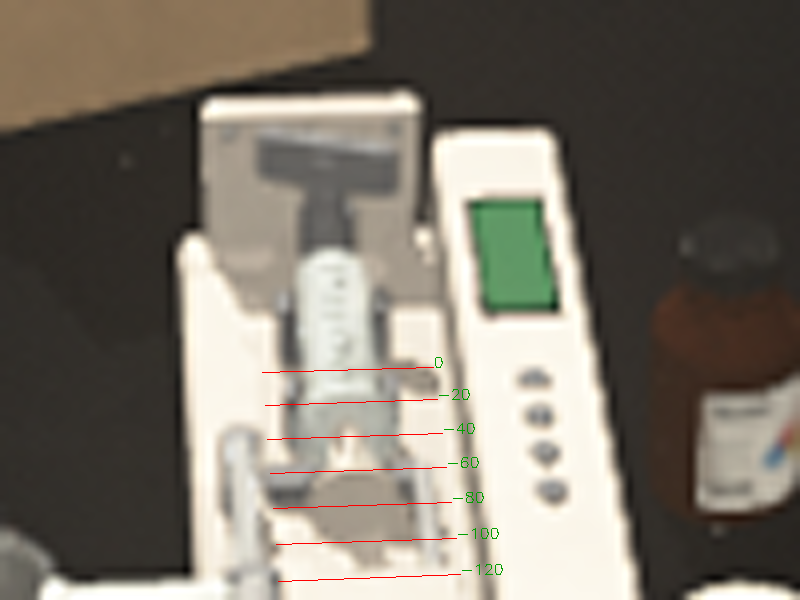

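The side grid picture puts the block at about y -110..-140 and the plunger flange rim near y -30..-40. The key bar is at about (328,165) in that crop. Hand-picked corners are coarse, so I'll refine the pose with a silhouette fit.

```bash
cat > sil.py <<'E'
from fit import *
from scipy.optimize import minimize
import itertools
B=[((-55,90),(-185,170),(0,50)),((42,90),(-185,170),(0,95)),((-45,37),(153,165),(0,112))]
K=8; Z={"top":(262,195,148,110),"side":(285,200,75,125)}
M={}
for c,(x,y,w,h) in Z.items():
    g=cv2.imread(f"pics/{c}0.png").max(2)[y:y+h,x:x+w].astype(np.float32)
    M[c]=(np.clip((cv2.resize(g,None,fx=K,fy=K,interpolation=cv2.INTER_CUBIC)-60)/80,0,1))
def ren(c,q):
    x,y,w,h=Z[c]; m=np.zeros((h*K,w*K),np.uint8)
    for b in B:
        p=np.array([(proj(c,W(q,v))-(x,y)+.5)*K-.5 for v in itertools.product(*b)],np.float32)
        cv2.fillConvexPoly(m,np.round(cv2.convexHull(p)*16).astype(np.int32),1,shift=4)
    return m
def cost(q,cs): return sum(np.abs(ren(c,q)-M[c]).mean() for c in cs)
def fitq(cs,q0):
    return minimize(lambda d:cost(q0+d*[.001,.001,.001],cs),[0,0,0],method="Nelder-Mead",options=dict(initial_simplex=np.array([[0,0,0],[6,0,0],[0,6,0],[0,0,15]]),xatol=.02,fatol=1e-6))
E
python3 - <<'E'
from sil import *
for cs in(["top"],["side"],["top","side"]):
    r=fitq(cs,q); qq=q+r.x*.001; print(cs,qq,r.fun)
    print("  key",W(qq,(0,117,113)))
np.save("q.npy",qq)
o=[]
for c in("top","side"):
    z=cv2.cvtColor((M[c]*255).astype(np.uint8),cv2.COLOR_GRAY2BGR); ct,_=cv2.findContours(ren(c,qq),0,2); cv2.drawContours(z,ct,-1,(0,0,255),1); o.append(cv2.resize(z,None,fx=.45 if c=="top" else .4,fy=.45 if c=="top" else .4))
h=max(i.shape[0] for i in o); cv2.imwrite("pics/sil.png",np.hstack([cv2.copyMakeBorder(i,0,h-i.shape[0],0,4,0) for i in o]))
E
```

```text
['top'] [ 0.50920769  0.00646295 -0.31284842] 0.048021309077739716
  key [0.54521678 0.11778386 0.113     ]Traceback (most recent call last):
  File "<stdin>", line 3, in <module>
  File "sil.py", line 18, in fitq
    return minimize(lambda d:cost(q0+d*[.001,.001,.001],cs),[0,0,0],method="Nelder-Mead",options=dict(initial_simplex=np.array([[0,0,0],[6,0,0],[0,6,0],[0,0,15]]),xatol=.02,fatol=1e-6))
    res = _minimize_neldermead(fun, x0, args, callback, bounds=bounds,
                               **options)
    fxe = func(xe)
    fx = function(np.copy(x), *(wrapper_args + args))
  File "sil.py", line 18, in <lambda>
    return minimize(lambda d:cost(q0+d*[.001,.001,.001],cs),[0,0,0],method="Nelder-Mead",options=dict(initial_simplex=np.array([[0,0,0],[6,0,0],[0,6,0],[0,0,15]]),xatol=.02,fatol=1e-6))
                             ~~~~^^^^^^^^^^^^^^^^^^^^^^^^^^
  File "sil.py", line 16, in cost
    def cost(q,cs): return sum(np.abs(ren(c,q)-M[c]).mean() for c in cs)
                           ~~~^^^^^^^^^^^^^^^^^^^^^^^^^^^^^^^^^^^^^^^^^^
  File "sil.py", line 16, in <genexpr>
    def cost(q,cs): return sum(np.abs(ren(c,q)-M[c]).mean() for c in cs)
                                      ~~~^^^^^
  File "sil.py", line 13, in ren
    p=np.array([(proj(c,W(q,v))-(x,y)+.5)*K-.5 for v in itertools.product(*b)],np.float32)
                 ~~~~^^^^^^^^^^
  File "h.py", line 5, in proj
    k=eyes.calibration(c); p=np.array(k["R"])@np.array(X)+np.array(k["t"]); s=p[:2]/p[2]
ValueError: time passes only in moves, steps and waits
```

```bash
python3 - <<'E'
from plant import eyes
import pickle; pickle.dump({c:eyes.calibration(c) for c in("top","side")},open("cal.pkl","wb"))
E
sed -i 's/k=eyes.calibration(c)/k=CAL[c]/; 3a import pickle; CAL=pickle.load(open("cal.pkl","rb"))' h.py
python3 - <<'E'
from sil import *
for cs in(["top"],["side"],["top","side"]):
    r=fitq(cs,q); qq=q+r.x*.001; print(cs,qq,r.fun)
    print("  key",W(qq,(0,117,113)))
np.save("q.npy",qq)
o=[]
for c in("top","side"):
    z=cv2.cvtColor((M[c]*255).astype(np.uint8),cv2.COLOR_GRAY2BGR); ct,_=cv2.findContours(ren(c,qq),0,2); cv2.drawContours(z,ct,-1,(0,0,255),1); o.append(cv2.resize(z,None,fx=.45 if c=="top" else .4,fy=.45 if c=="top" else .4))
h=max(i.shape[0] for i in o); cv2.imwrite("pics/sil.png",np.hstack([cv2.copyMakeBorder(i,0,h-i.shape[0],0,4,0) for i in o]))
E
```

```text
['top'] [ 0.50920769  0.00646295 -0.31284842] 0.048021309077739716
  key [0.54521678 0.11778386 0.113     ]
['side'] [ 0.51202626  0.0115406  -0.31440038] 0.08827562630176544
  key [0.54820808 0.1228055  0.113     ]
['top', 'side'] [ 0.50992498  0.00655286 -0.31428717] 0.14093928039073944
  key [0.5460942  0.11782185 0.113     ]
```

View pics/sil.png

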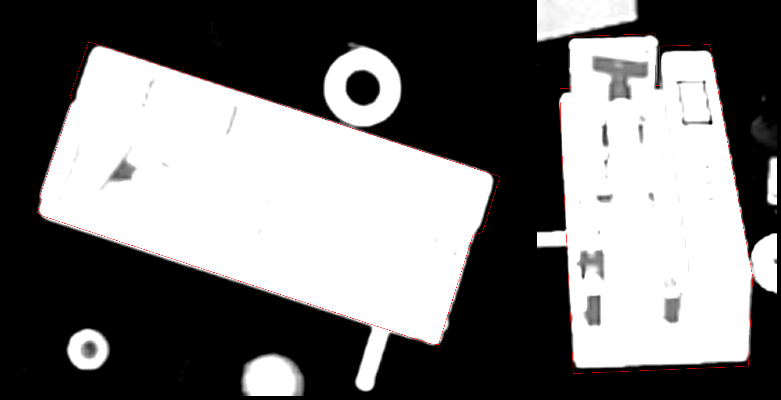

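The silhouette contours match in both views, so the joint pose q is good to about 2 mm. The lever runs from (378,335) to its tip at (364,388). Now I'll compute the targets.

```bash
cat >> h.py <<'E'
import os
if os.path.exists("q.npy"):
    Q=np.load("q.npy"); RP=Rn.from_euler("z",Q[2]).as_matrix()
    def toP(X): return (RP.T@(np.array(X)-[Q[0],Q[1],0]))*1000
    def st():
        s=robot.read_state(); R=Rn.from_rotvec(s["orientation"]).as_matrix(); P=RP.T@R
        print("t",round(s["t"],2),"TCP pump mm",toP(s["tool_pos"]).round(1),"q",s["q"].round(2))
        print("tool axes in pump frame (cols x,y,z):\n",P.round(3)); print("F pump",(RP.T@s["force"]).round(1),"open",round(s["opening"]*1000,1),"gf",round(s["gripper_force"],1)); return s
E
python3 - <<'E'
from h import *
np.set_printoptions(suppress=True,precision=1)
for a in((378,335),(369,370),(364,388)): print("lever",toP(atz("top",(262+a[0]/3.6,195+a[1]/3.6),.1035)))
# key ends from top crop, z .123 top face
for e in((226,290),(262,245)): print("key end",toP(atz("top",(220+e[0]/3.3333,160+e[1]/3.3333),.12)))
for n,z,d in (("plunger",.078,((313,258.9),(345.6,258.8))),("pusher",.078,((314.7,276.1),(362.9,263.2))),("lg",.099,((282.6,272.8),(365,295.4))),("lp",.0974,((300.6,275.4),(370.7,277.5)))):
    print(n,toP(atz("side",d[0],z)),toP(atz("top",d[1],z)))
for b,c in(("jar_dark",[0.378,0.07,0]),("beaker",[0.362,-0.007,0]),("jar_powder",[0.335,-0.083,0]),("dropper",[0.391,0.137,0]),("amber",[.668,.016,0]),("carton",atz("top",(207,235),.0))): print(b,toP(c))
st()
E
```

```text
lever [ -65.3 -130.1  103.5]
lever [ -94.2 -131.8  103.5]
lever [-109.2 -132.3  103.5]
key end [-24.9 124.4 120. ]
key end [ 21.9 107.3 120. ]
plunger [ -0.9 -38.8  78. ] [ -2.1 -46.   78. ]
pusher [  -1.  -116.6   78. ] [  1.5 -98.9  78. ]
lg [ -85.9 -124.3   99. ] [ -87.2 -131.5   99. ]
lp [ -39.2 -136.2   97.4] [ -32.5 -131.7   97.4]
jar_dark [-145.1   19.6    0. ]
beaker [-136.5  -58.6    0. ]
jar_powder [-138.7 -139.2    0. ]
dropper [-153.4   87.3    0. ]
amber [147.4  57.9   0. ]
carton [-62.5 389.7   0. ]
t 1.0 TCP pump mm [-400.7  430.5  218.7] q [ 1.   0.1  1.5 -0.   1.5 -0.1]
tool axes in pump frame (cols x,y,z):
 [[-1.   0.1  0. ]
 [ 0.1  1.  -0. ]
 [-0.  -0.  -1. ]]
F pump [0.2 0.6 0.4] open 92.9 gf 0.0
```

Call:
apply_moves(steps=[-0.7, -0.7, 0, 0, 0, 0, 45, -0.7, -0.7, 0, 0, 0, 0, 45, -0.7, -0.7, 0, 0, 0, 0, 45, -0.7, -0.7, 0, 0, 0, 0, 45, -0.7, -0.7, 0, 0, 0, 0, 45, -0.67, -0.73, 0, 0, 0, 0, 45, -0.67, -0.73, 0, 0, 0, 0, 45, -0.67, -0.73, 0, 0, 0, 0, 45, -0.67, -0.73, 0, 0, 0, 0, 45, -0.67, -0.73, 0, 0, 0, 0, 45, -0.67, -0.73, 0, 0, 0, 0, 45, -0.67, -0.73, 0, 0, 0, 0, 45], grip_force=15)

```text
t: 2.0
tool_pos: [0.3704, 0.1988, 0.2189]
orientation: [0.703, 3.061, 0.001]
force: [1.1, 0.5, -0.3]
opening: 0.042
gripper_force: 0.0
```

Call:
apply_moves(steps=[-0.72, 0.01, 0, 0, 0, 0, 45, -0.72, 0.01, 0, 0, 0, 0, 45, -0.72, 0.01, 0, 0, 0, 0, 45, -0.72, 0.01, 0, 0, 0, 0, 45, -0.72, 0.01, 0, 0, 0, 0, 45, -0.72, 0.01, 0, 0, 0, 0, 45, -0.72, 0.01, 0, 0, 0, 0, 45, -0.72, 0.01, 0, 0, 0, 0, 45, -0.72, 0.01, 0, 0, 0, 0, 45, 0, 0, 0, 0, 0, 1, 45, 0, 0, 0, 0, 0, 1, 45, 0, 0, 0, 0, 0, 0, 45])

```text
t: 3.0
tool_pos: [0.5465, 0.1174, 0.2184]
orientation: [-1.028, -2.968, 0.0]
force: [0.3, -0.2, 0.3]
opening: 0.0419
gripper_force: 0.0
```

```bash
cat >> h.py <<'E'
def need(target):  # pump mm -> tool units
    s=st(); R=Rn.from_rotvec(s["orientation"]).as_matrix(); d=np.array(target)-toP(s["tool_pos"])
    print("need units",((RP.T@R).T@d/30).round(2),"tool-y angle in pump deg",np.degrees(np.arctan2((RP.T@R)[1,1],(RP.T@R)[0,1])).round(2))
E
python3 -c "
from h import *
need((0,117,116))"
```

```text
t 3.0 TCP pump mm [  0.6 116.7 218.4] q [ 0.12  0.02  1.6   0.    1.52 -0.78]
tool axes in pump frame (cols x,y,z):
 [[-0.938  0.345 -0.   ]
 [ 0.345  0.938 -0.   ]
 [ 0.    -0.    -1.   ]]
F pump [ 0.4 -0.1  0.3] open 41.9 gf 0.0
need units [0.02 0.   3.41] tool-y angle in pump deg 69.8
```

Call:
apply_moves(steps=[0, 0, 0.86, 0, 0, 0, 45, 0, 0, 0.86, 0, 0, 0, 45, 0, 0, 0.86, 0, 0, 0, 45, 0, 0, 0.86, 0, 0, 0, 45, 0, 0, 0, 0, 0, 0, 0, 0, 0, 0, 0, 0, 0, 0, 0, 0, 0, 0, 0, 0, 0, 0, 0, 0, 0, 0, 0, 0])

```text
t: 3.67
tool_pos: [0.5479, 0.118, 0.118]
orientation: [1.017, 2.969, 0.003]
force: [0.8, 0.6, 0.0]
opening: 0.0201
gripper_force: 0.0
```

Call:
apply_moves(steps=[0, 0, 0.05, 0, 0, 0, 0, 0, 0, 0, 0, 0, 0, 0, 0, 0, 0, 0, 0, 0, 0, 0, 0, 0, 0, 0, 0, 0])

```text
t: 4.0
tool_pos: [0.5466, 0.1162, 0.1157]
orientation: [1.019, 2.97, -0.003]
force: [-6.0, -8.0, 7.3]
opening: 0.0077
gripper_force: 15.0
```

Call:
apply_moves(steps=[0, -0.05, 0, 0, 0, 0.97, 0, 0, 0, 0, 0, 0, 0.97, 0, 0, 0, 0, 0, 0, 0.97, 0, 0, 0, 0, 0, 0, 0.97, 0, 0, 0, 0, 0, 0, 0.97, 0, 0, 0, 0, 0, 0, 0.97, 0, 0, 0, 0, 0, 0, 0.97, 0, 0, 0, 0, 0, 0, 0.97, 0, 0, 0, 0, 0, 0, 0.97, 0, 0, 0, 0, 0, 0, 0.97, 0, 0, 0, 0, 0, 0, 0.97, 0, 0, 0, 0, 0, 0, 0.97, 0])

```text
t: 5.0
tool_pos: [0.5441, 0.1154, 0.1156]
orientation: [2.542, 1.847, -0.005]
force: [-14.8, -5.8, 14.3]
opening: 0.0074
gripper_force: 15.0
```

Call:
apply_moves(steps=[0, 0, 0, 0, 0, 0, 0, 0, 0, 0, 0, 0, 0, 0, 0, 0, 0, 0, 0, 0, 0])

```text
t: 5.25
tool_pos: [0.544, 0.1154, 0.1156]
orientation: [-2.537, -1.853, 0.006]
force: [-14.4, -6.7, 13.2]
opening: 0.0079
gripper_force: 15.0
```

```bash
python3 -c "
from h import *
need((0,117,115))"
```

```text
t 5.25 TCP pump mm [ -1.3 114.1 115.6] q [ 0.12  0.09  1.72 -0.    1.33  0.43]
tool axes in pump frame (cols x,y,z):
 [[-0.005  1.    -0.002]
 [ 1.     0.005 -0.003]
 [-0.003 -0.002 -1.   ]]
F pump [-11.7 -10.8  13.2] open 7.9 gf 15.0
need units [0.1  0.04 0.02] tool-y angle in pump deg 0.28
```

Call:
apply_moves(steps=[0, 0, 0, 0, 0, 0, 45, 0, 0, 0, 0, 0, 0, 45, 0, 0, 0, 0, 0, 0, 45, 0, 0, 0, 0, 0, 0, 45, 0, 0, -0.75, 0, 0, 0, 45, 0, 0, -0.75, 0, 0, 0, 45, 0, 0, -0.75, 0, 0, 0, 45, 0, 0, -0.75, 0, 0, 0, 45])

```text
t: 5.92
tool_pos: [0.5454, 0.1166, 0.205]
orientation: [2.537, 1.853, 0.0]
force: [0.9, 0.5, 0.4]
opening: 0.0418
gripper_force: 0.0
```

Call:
apply_moves(steps=[-0.69, -0.25, 0, 0, 0, 0, 45, -0.69, -0.25, 0, 0, 0, 0, 45, -0.69, -0.25, 0, 0, 0, 0, 45, -0.69, -0.25, 0, 0, 0, 0, 45, -0.69, -0.25, 0, 0, 0, 0, 45, -0.69, -0.25, 0, 0, 0, 0, 45, -0.69, -0.25, 0, 0, 0, 0, 45, -0.69, -0.25, 0, 0, 0, 0, 45, -0.69, -0.25, 0, 0, 0, 0, 45, -0.69, -0.25, 0, 0, 0, 0, 45, -0.69, -0.25, 0, 0, 0, 0, 45, -0.69, -0.25, 0, 0, 0, 0, 45])

```text
t: 6.92
tool_pos: [0.3835, -0.0934, 0.2042]
orientation: [2.536, 1.853, 0.001]
force: [0.6, -0.7, -0.2]
opening: 0.042
gripper_force: 0.0
```

Call:
apply_moves(steps=[0, 0, 0, 0, 0, -1, 45, 0, 0, 0, 0, 0, -1, 45, 0, 0, 0, 0, 0, -1, 45, 0, 0, 0, 0, 0, -1, 45, 0, 0, 0, 0, 0, -1, 45, 0, 0, 0, 0, 0, -1, 45, 0, 0, 0, 0, 0, -1, 45, 0, 0, 0, 0, 0, -1, 45, 0, 0, 0, 0, 0, -1, 45, 0, 0, 0, 0, 0, -1, 45, 0, 0, 0, 0, 0, -1, 45, 0, 0, 0, 0, 0, -1, 45])

```text
t: 7.92
tool_pos: [0.3842, -0.0927, 0.2042]
orientation: [0.955, 2.992, 0.0]
force: [-0.4, 0.8, -0.2]
opening: 0.0419
gripper_force: 0.0
```

Call:
apply_moves(steps=[0, 0, 0, 0, 0, -1, 45, 0, 0, 0, 0, 0, -1, 45, 0, 0, 0, 0, 0, -0.95, 45, 0, 0, 0, 0, 0, 0, 45, 0, 0, 0, 0, 0, 0, 45])

```text
t: 8.33
tool_pos: [0.3842, -0.0927, 0.2041]
orientation: [0.497, 3.102, -0.0]
force: [0.6, -0.7, 0.2]
opening: 0.0419
gripper_force: 0.0
```

```bash
python3 -c "
from h import *
need((-88,-131.5,81))
snap('top','top1');snap('side','side1')
a=cv2.imread('pics/top1.png')[210:300,250:370];b=cv2.imread('pics/side1.png')[200:290,265:345]
cv2.imwrite('pics/k1.png',np.hstack([cv2.resize(a,(456,342),interpolation=2),cv2.resize(b,(304,342),interpolation=2)]))
for c in('top','side'):
  for n in('key_grip','lever_grip','plunger_face'):print(c,n,[(np.round(r['xy'],1),round(r['conf'],2)) for r in eyes.place_of(c,n)[:2]])
"
```

```text
t 8.33 TCP pump mm [ -88.9 -133.3  204.1] q [-0.37 -0.45  2.03  0.    1.56 -1.62]
tool axes in pump frame (cols x,y,z):
 [[-1.     0.003  0.   ]
 [ 0.003  1.     0.   ]
 [-0.     0.    -1.   ]]
F pump [ 0.8 -0.5  0.2] open 41.9 gf 0.0
need units [-0.03  0.06  4.1 ] tool-y angle in pump deg 89.81
top key_grip [(array([297.6, 241. ]), 0.46)]
top lever_grip [(array([292.7, 239.2]), 0.71)]
top plunger_face [(array([343.7, 259.3]), 0.42)]
side key_grip [(array([304.3, 278.3]), 0.71), (array([309. , 220.5]), 0.49)]
side lever_grip [(array([281.2, 270.2]), 0.45)]
side plunger_face [(array([262.2, 307.9]), 0.54), (array([316. , 260.4]), 0.53)]
```

View pics/k1.png

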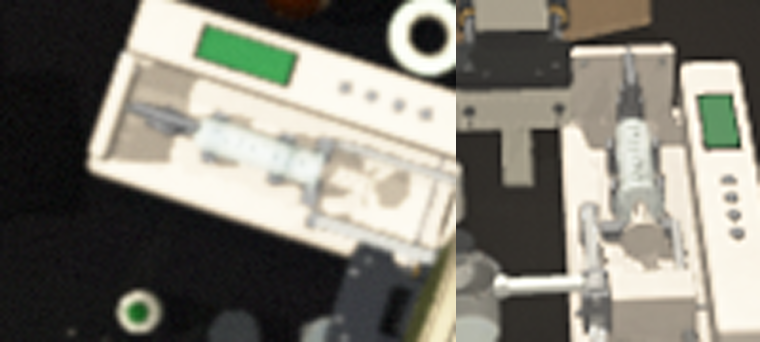

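The key at (165,115) left panel now lies along the syringe, and the side panel agrees. Descending on the lever.

Call:
apply_moves(steps=[-0.03, 0.06, 0.82, 0, 0, 0, 45, 0, 0, 0.82, 0, 0, 0, 45, 0, 0, 0.82, 0, 0, 0, 45, 0, 0, 0.82, 0, 0, 0, 45, 0, 0, 0.82, 0, 0, 0, 45, 0, 0, 0, 0, 0, 0, 45], grip_force=20)

```text
t: 9.23
tool_pos: [0.382, -0.0899, 0.0762]
orientation: [-0.492, -3.095, -0.002]
force: [-1.0, 0.4, -0.7]
opening: 0.0418
gripper_force: 0.0
```

Call:
apply_moves(steps=[0, 0, 0, 0, 0, 0, 0, 0, 0, 0, 0, 0, 0, 0, 0, 0, 0, 0, 0, 0, 0, 0, 0, 0, 0, 0, 0, 0, 0, 0, 0, 0, 0, 0, 0, 0, 0, 0, 0, 0, 0, 0])

```text
t: 9.73
tool_pos: [0.3869, -0.0901, 0.0823]
orientation: [0.492, 3.1, 0.005]
force: [3.0, 7.6, 4.6]
opening: 0.0098
gripper_force: 20.0
```

```bash
python3 -c "
from h import *
need((-88,-131.5,81))"
```

```text
t 9.73 TCP pump mm [ -87.1 -129.9   82.3] q [-0.36 -0.34  2.18  0.    1.3  -1.62]
tool axes in pump frame (cols x,y,z):
 [[-1.     0.     0.002]
 [ 0.     1.     0.003]
 [-0.002  0.003 -1.   ]]
F pump [0.5 8.1 4.6] open 9.8 gf 20.0
need units [ 0.03 -0.05  0.04] tool-y angle in pump deg 89.98
```

Call:
apply_moves(steps=[-0.03, 0.05, -0.2, 0, 0, 0, 0, -0.05, 0, -0.19, 0, 0, 0, 0, -0.075, 0, -0.186, 0, 0, 0, 0, -0.097, 0, -0.176, 0, 0, 0, 0, -0.117, 0, -0.162, 0, 0, 0, 0, -0.136, 0, -0.147, 0, 0, 0, 0])

```text
t: 10.23
tool_pos: [0.3992, -0.0939, 0.1125]
orientation: [-0.491, -3.099, -0.002]
force: [-4.7, 5.0, -4.2]
opening: 0.0097
gripper_force: 20.0
```

```bash
python3 -c "
from h import *
need((-72,-129.5,114.2))"
```

```text
t 10.23 TCP pump mm [ -74.3 -129.7  112.5] q [-0.36 -0.33  2.11  0.    1.36 -1.61]
tool axes in pump frame (cols x,y,z):
 [[-1.     0.    -0.004]
 [ 0.     1.     0.001]
 [ 0.004  0.001 -1.   ]]
F pump [-6.   3.3 -4.2] open 9.7 gf 20.0
need units [-0.08  0.01 -0.06] tool-y angle in pump deg 89.99
```

Forces are low; continue the arc.

Call:
apply_moves(steps=[-0.153, 0, -0.129, 0, 0, 0, 0, -0.168, 0, -0.11, 0, 0, 0, 0, -0.18, 0, -0.089, 0, 0, 0, 0, -0.189, 0, -0.066, 0, 0, 0, 0, -0.196, 0, -0.042, 0, 0, 0, 0, -0.2, 0, -0.018, 0, 0, 0, 0, 0, 0, 0, 0, 0, 0, 0, 0, 0, 0, 0, 0, 0, 0, 0, 0, 0, 0, 0, 0, 0])

```text
t: 10.98
tool_pos: [0.4317, -0.1049, 0.1273]
orientation: [0.492, 3.102, -0.0]
force: [-3.3, 2.2, 3.7]
opening: 0.0089
gripper_force: 20.0
```

```bash
python3 -c "
from h import *
need((-40,-129.5,127.8))"
```

```text
t 10.98 TCP pump mm [ -40.  -130.2  127.3] q [-0.35 -0.24  2.02 -0.    1.37 -1.61]
tool axes in pump frame (cols x,y,z):
 [[-1.     0.     0.001]
 [ 0.     1.    -0.   ]
 [-0.001 -0.    -1.   ]]
F pump [-3.9  1.1  3.7] open 8.9 gf 20.0
need units [ 0.    0.02 -0.02] tool-y angle in pump deg 89.98
```

Call:
apply_moves(steps=[0, 0.15, 0, 0, 0, 0, 0, 0, 0.15, 0, 0, 0, 0, 0, 0, 0.15, 0, 0, 0, 0, 0, 0, 0.15, 0, 0, 0, 0, 0, 0, 0.15, 0, 0, 0, 0, 0, 0, 0.15, 0, 0, 0, 0, 0, 0, 0.15, 0, 0, 0, 0, 0, 0, 0.15, 0, 0, 0, 0, 0, 0, 0.15, 0, 0, 0, 0, 0, 0, 0.15, 0, 0, 0, 0, 0, 0, 0.1, 0, 0, 0, 0, 0, 0, 0, 0, 0, 0, 0, 0])

```text
t: 11.98
tool_pos: [0.4467, -0.0584, 0.1272]
orientation: [0.491, 3.102, -0.0]
force: [-3.7, 3.1, 4.9]
opening: 0.0092
gripper_force: 20.0
```

```bash
python3 -c "
from h import *
need((-40,-80,127.8))
snap('top','top2');snap('side','side2')
a=cv2.imread('pics/top2.png')[225:300,310:410];b=cv2.imread('pics/side2.png')[230:305,280:355]
cv2.imwrite('pics/k2.png',np.hstack([cv2.resize(a,(456,342),interpolation=2),cv2.resize(b,(342,342),interpolation=2)]))
for c in('top','side'):
  for n in('pusher_face','plunger_face'):print(c,n,[(np.round(r['xy'],1),round(r['conf'],2),toP(atz(c,r['xy'],.078)).round(1)) for r in eyes.place_of(c,n)[:2]])
"
```

```text
t 11.98 TCP pump mm [-40.  -81.4 127.2] q [-0.24 -0.22  2.    0.    1.36 -1.5 ]
tool axes in pump frame (cols x,y,z):
 [[-1.    -0.     0.001]
 [-0.     1.     0.   ]
 [-0.001  0.    -1.   ]]
F pump [-4.5  1.8  4.9] open 9.2 gf 20.0
need units [-0.    0.05 -0.02] tool-y angle in pump deg 90.0
top pusher_face []
top plunger_face []
side pusher_face [(array([313.4, 265.6]), 0.61, array([ -1.7, -69.8,  78. ]))]
side plunger_face [(array([313.9, 258. ]), 0.59, array([  1.8, -34.7,  78. ])), (array([360.8, 280.9]), 0.29, array([ 119. , -144.5,   78. ]))]
```

View pics/k2.png

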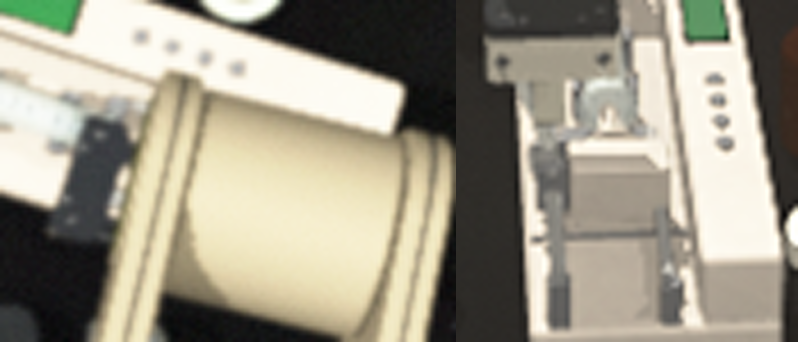

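The side panel shows the block has moved forward with the lever. It is now about 20–30 mm from the disc. Creeping forward while watching the force.

Call:
apply_moves(steps=[0, 0.05, 0, 0, 0, 0, 0, 0, 0.05, 0, 0, 0, 0, 0, 0, 0.05, 0, 0, 0, 0, 0, 0, 0.05, 0, 0, 0, 0, 0, 0, 0.05, 0, 0, 0, 0, 0, 0, 0.05, 0, 0, 0, 0, 0, 0, 0.05, 0, 0, 0, 0, 0, 0, 0.05, 0, 0, 0, 0, 0, 0, 0.05, 0, 0, 0, 0, 0, 0, 0.05, 0, 0, 0, 0, 0])

```text
t: 13.12
tool_pos: [0.4511, -0.0448, 0.1273]
orientation: [0.492, 3.102, -0.001]
force: [-4.9, -0.5, 5.8]
opening: 0.0087
gripper_force: 20.0
```

```bash
cat > s.py <<'E'
from h import *
s=robot.read_state(); print(toP(s["tool_pos"]).round(2),(RP.T@s["force"]).round(2),(RP.T@s["wrist_torque"]).round(2))
E
python3 s.py
```

```text
[-40.03 -67.05 127.27] [-4.53 -2.01  5.8 ] [-0.57  0.98 -0.04]
```

Call:
apply_moves(steps=[0, 0.03, 0, 0, 0, 0, 0, 0, 0.03, 0, 0, 0, 0, 0, 0, 0.03, 0, 0, 0, 0, 0])

```text
t: 13.37
tool_pos: [0.4516, -0.0434, 0.1272]
orientation: [0.493, 3.102, -0.005]
force: [-6.7, -4.9, 6.1]
opening: 0.0092
gripper_force: 20.0
```

```bash
python3 s.py
```

```text
[-40.04 -65.52 127.25] [-4.84 -6.72  6.06] [-1.4   1.04  0.08]
```

Call:
apply_moves(steps=[0, 0, 0, 0, 0, 0, 0, 0, 0, 0, 0, 0, 0, 0, 0, 0, 0, 0, 0, 0, 0])

```text
t: 13.62
tool_pos: [0.4516, -0.0433, 0.1272]
orientation: [0.493, 3.102, -0.004]
force: [-7.0, -4.0, 6.8]
opening: 0.0092
gripper_force: 20.0
```

```bash
python3 -c "
import s
from s import *
snap('side','side3')
b=cv2.imread('pics/side3.png')[225:300,285:385]; cv2.imwrite('pics/k3.png',cv2.resize(b,(800,600),interpolation=2))
for n in('pusher_face','plunger_face'):print(n,[(np.round(r['xy'],1),round(r['conf'],2),toP(atz('side',r['xy'],.078)).round(1)) for r in eyes.place_of('side',n)[:2]])"
```

```text
[-40.04 -65.39 127.24] [-5.39 -5.94  6.82] [-1.16  0.98 -0.02]
pusher_face [(array([313.8, 262.7]), 0.85, array([  0.2, -56.6,  78. ]))]
plunger_face []
```

View pics/k3.png

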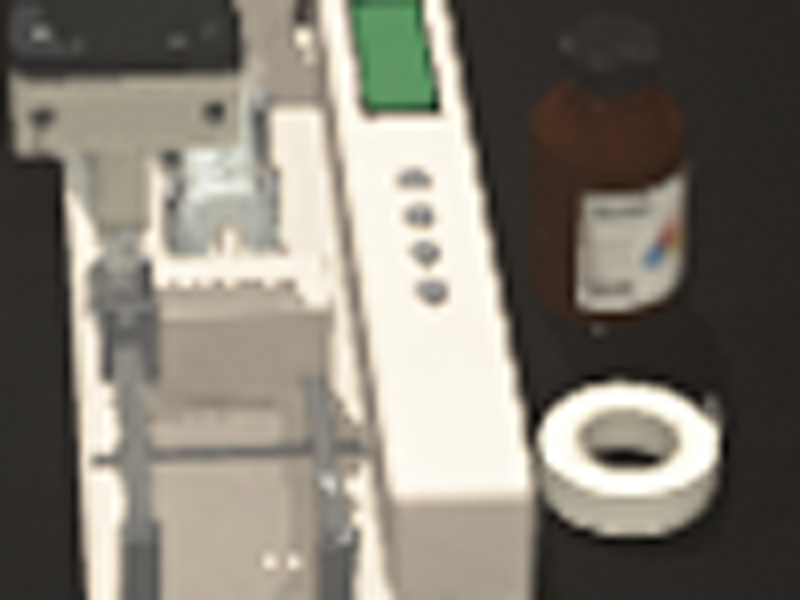

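The block's top edge meets the plunger flange at about (220,255). One more small push to confirm contact.

Call:
apply_moves(steps=[0, 0.03, 0, 0, 0, 0, 0, 0, 0, 0, 0, 0, 0, 0, 0, 0, 0, 0, 0, 0, 0])

```text
t: 14.02
tool_pos: [0.4519, -0.0425, 0.1272]
orientation: [0.493, 3.102, -0.004]
force: [-6.2, -4.9, 6.2]
opening: 0.0096
gripper_force: 20.0
```

```bash
python3 s.py
```

```text
[-40.05 -64.58 127.22] [-4.33 -6.61  6.22] [-1.19  0.94  0.01]
```

Force plateaued at about 6.6 N, so the block is touching the plunger. Now lower the lever along the reversed arc.

Call:
apply_moves(steps=[0.2, -0.017, 0.018, 0, 0, 0, 0, 0.196, 0, 0.042, 0, 0, 0, 0, 0.189, 0, 0.066, 0, 0, 0, 0, 0.18, 0, 0.089, 0, 0, 0, 0, 0.168, 0, 0.11, 0, 0, 0, 0, 0.153, 0, 0.129, 0, 0, 0, 0, 0.136, 0, 0.147, 0, 0, 0, 0])

```text
t: 14.6
tool_pos: [0.42, -0.0321, 0.1108]
orientation: [0.492, 3.094, -0.004]
force: [4.1, -7.1, 5.6]
opening: 0.0096
gripper_force: 20.0
```

```bash
python3 s.py
```

```text
[-73.59 -64.61 110.75] [ 6.13 -5.44  5.63] [-0.93 -1.17 -0.03]
```

Call:
apply_moves(steps=[0.117, 0, 0.162, 0, 0, 0, 0, 0.097, 0, 0.176, 0, 0, 0, 0, 0.075, 0, 0.186, 0, 0, 0, 0, 0.05, 0, 0.19, 0, 0, 0, 0, 0.03, 0, 0.2, 0, 0, 0, 0, 0, 0, 0.07, 0, 0, 0, 0, 0, 0, 0, 0, 0, 0, 0, 0, 0, 0, 0, 0, 0, 0])

```text
t: 15.27
tool_pos: [0.409, -0.0285, 0.0819]
orientation: [0.492, 3.097, -0.004]
force: [-4.6, -5.5, 16.8]
opening: 0.01
gripper_force: 20.0
```

```bash
python3 s.py
```

```text
[-85.14 -64.58  81.86] [-2.67 -6.66 16.79] [-1.03  0.46 -0.05]
```

Call:
apply_moves(steps=[0, 0, 0, 0, 0, 0, 40, 0, 0, 0, 0, 0, 0, 40, 0, 0, 0, 0, 0, 0, 40, 0, 0, 0, 0, 0, 0, 40, 0, 0, -0.5, 0, 0, 0, 40, 0, 0, -0.8, 0, 0, 0, 40, 0, 0, -0.8, 0, 0, 0, 40, 0, 0, -0.8, 0, 0, 0, 40, 0, 0, -0.8, 0, 0, 0, 40, 0, 0, 0, 0, 0, 0, 40])

```text
t: 16.1
tool_pos: [0.4088, -0.0273, 0.1948]
orientation: [0.491, 3.096, -0.0]
force: [1.2, -1.1, 0.6]
opening: 0.0371
gripper_force: 0.0
```

Call:
apply_moves(steps=[0.8, 0, -0.2, 0, 0, 0, 40, 0.8, 0, -0.2, 0, 0, 0, 40, 0, -0.8, -0.2, 0, 0, 0, 40, 0, -0.8, -0.2, 0, 0, 0, 40, 0, -0.8, 0, 0, 0, 0, 40, 0, -0.8, 0, 0, 0, 0, 40, 0, -0.8, 0, 0, 0, 0, 40, 0, -0.8, 0, 0, 0, 0, 40, 0, -0.8, 0, 0, 0, 0, 40, 0, -0.8, 0, 0, 0, 0, 40])

```text
t: 16.93
tool_pos: [0.3006, -0.1956, 0.2131]
orientation: [-0.492, -3.103, -0.0]
force: [0.3, -0.7, 0.3]
opening: 0.037
gripper_force: 0.0
```

```bash
python3 -c "
import s
from s import *
snap('side','side4');snap('top','top4')
a=cv2.imread('pics/top4.png')[215:305,265:385];b=cv2.imread('pics/side4.png')[200:290,275:355]
cv2.imwrite('pics/k4.png',np.hstack([cv2.resize(a,(456,342),interpolation=2),cv2.resize(b,(304,342),interpolation=2)]))"
```

```text
[-136.55 -256.95  213.13] [ 0.47 -0.58  0.33] [-0.02 -0.02 -0.  ]
```

View pics/k4.png

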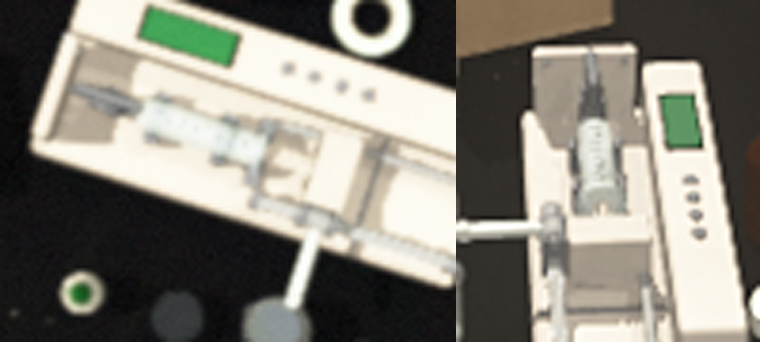

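The picture shows the key in line at (100,98), the lever level at (305,275), and the block against the plunger. The arm is clear, so I'm handing in.

```bash
python3 -c "
from plant import robot
print(robot.close_job())"
```

```text
the job is handed in; nothing more can be done
None
```

I handed the job in at about 17 s. The key is in line with the syringe, the lever is locked down with the block against the plunger, and the arm is clear. I judged plunger contact by force (about 6.6 N), with the plunger probably pushed in 1–2 mm (limit 4 mm). No verdict came back.

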